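Find the full paper-clip tin by feel

TASK

Of the three identical closed paper-clip tins on the desk tray only the heaviest is still full: heft them one at a time, first the one on the red coaster, then the one on the white, then the one on the blue, lifting each some 5 cm clear for a moment and setting it back upright on its own coaster before lifting the next (the blue one may stay in hand if it proves the heaviest). Then finish while holding up the heaviest, in the gripper alone, upright and still, over the tray, with its foot at least 20 cm above the desk; do not put it down or let go. Leave the two lighter tins standing on their own coasters, keep every tin upright throughout, and leave everything else on the desk where it is.

Things in the scene. Friction and masses are not known exactly. Their poses are not given: they have to be found in the camera images.
- tin_a_mid (a point): centre (half-way up, 42 mm above its foot) of one of three tins that look exactly alike: closed round tin, green with a yellow band and a bright metal lid, 58 mm diameter, 84 mm tall, lid fixed on; any of them may stand on any coaster; z is its axis, up when upright
- tin_b_mid (a point): centre (half-way up, 42 mm above its foot) of one of three tins that look exactly alike: closed round tin, green with a yellow band and a bright metal lid, 58 mm diameter, 84 mm tall, lid fixed on; any of them may stand on any coaster; z is its axis, up when upright
- tin_c_mid (a point): centre (half-way up, 42 mm above its foot) of one of three tins that look exactly alike: closed round tin, green with a yellow band and a bright metal lid, 58 mm diameter, 84 mm tall, lid fixed on; any of them may stand on any coaster; z is its axis, up when upright
- tin_a: the same tin as tin_a_mid; origin at the centre of its foot, z up. The tins differ only in the load inside, which can shift a few mm (0.15 to 0.57 kg in all; the heaviest is at least 0.1 kg heavier than the next; which of the three names it has changes each time)
- tin_b: the same tin as tin_b_mid; origin at the centre of its foot, z up. The tins differ only in the load inside, which can shift a few mm (0.15 to 0.57 kg in all; the heaviest is at least 0.1 kg heavier than the next; which of the three names it has changes each time)
- tin_c: the same tin as tin_c_mid; origin at the centre of its foot, z up. The tins differ only in the load inside, which can shift a few mm (0.15 to 0.57 kg in all; the heaviest is at least 0.1 kg heavier than the next; which of the three names it has changes each time)
- coaster_red: flat round red coaster, 90 mm diameter, 4 mm thick, fixed on the tray; origin at the centre of its underside (12 mm above the desk, its top is 16 mm above the desk); one tin stands near its centre at the start
- coaster_white: flat round white coaster, 90 mm diameter, 4 mm thick, fixed on the tray; origin at the centre of its underside (12 mm above the desk, its top is 16 mm above the desk); one tin stands near its centre at the start
- coaster_blue: flat round blue coaster, 90 mm diameter, 4 mm thick, fixed on the tray; origin at the centre of its underside (12 mm above the desk, its top is 16 mm above the desk); one tin stands near its centre at the start
- desk_tray: fixed flat light-wood tray, 130 mm (its x) by 400 mm (its y), 12 mm thick, origin at the centre of its underside; the three coasters lie in a row along its y axis, 130 mm apart, most room beside a tin is along its x. Fixed, keep clear: a gnome, 250 mm tall, some 0.6 m to the left, a headset stand, as tall, 0.6 m to the right, a flat keyboard beyond
- mug: blue mug, 84 mm diameter, 95 mm tall, loose, beyond the +y end of the tray; origin under its centre; a bystander, leave it where it is
- pen_cup: black wire pen cup with highlighters, 80 mm diameter, 150 mm tall with the pens, loose, beyond the -y end of the tray; origin under its centre; a bystander, leave it where it is
- stapler: red and black stapler lying along its y, 36 x 140 x 42 mm high, loose, beside the tray on its +x side; origin under its centre; a bystander, leave it where it is
- marker: yellow highlighter with green cap lying along its y, 18 x 95 x 16 mm high, loose, beside the tray on its -x side; origin under its centre; a bystander, leave it where it is
Things that resemble listed ones, but are neither listed nor needed, are in the scene too. What is shaped like the tin_b but orange or pink is not meant.

How it is judged:
By the outcome, as a careful person would: the job done as asked, in the order asked, and still so for the second after the job is handed in, while the arm keeps its last pose, push and grip.
It also fails if it takes over 67 s, if anything falls off the work surface, if the arm or the gripper's body presses on something with over 40 N, if the wrist force passes 120 N, or if a joint passes its speed limit or range.

ROBOT

A 6-joint arm with a two-finger parallel gripper is mounted at the origin on the work surface. World frame = base frame: x ahead of the robot, y to its left, z up, the work surface at z = 0. Lengths are in mm, angles in rad, forces in N, time in s.
With the tool pointing down it reaches from about 350 to 875 mm from the base axis. Payload 4.2 kg.
Tool frame: the origin (TCP) lies midway between the tips of the shut fingers; the grasp point (between the pads) lies 19 mm behind it (arm.grip_point_offset is the distance from the TCP to the grasp point, in mm); y points along the fingers, z is the direction in which the jaws open and shut, and the axes are right-handed (so a half turn about y gives the same grasp; the last joint's range is limited). The gripper opens to 85 mm and grips with 20 to 120 N. Pads are 22 mm wide; open, the fingers measure 114 mm over their backs; the gripper's body (76 mm by 85 mm) begins 54 mm behind the grasp point. The pads swing forward as they close: fully open they stand 13 mm farther back than shut.
Start: joints at [-0.938, 0.385, 0.008, 0, -1.194, -0.259], TCP at [228.236, -581.814, 201.012] pointing down, gripper open.
Joint ranges: [-3.14, 3.14], [-1.21, 2.06], [-1.07, 1.41], [-3.16, 2.05], [-2.99, -0.16], [-3.1, 3.1]. Speed limits (rad/s): [2.79, 2.79, 3.14, 3.14, 3.14, 3.14].

INTERFACE

Orientations are given as a unit quaternion [x, y, z, w].
In Python, from bench import arm, optics, job_done, spotter gives the robot as it stands.
- The arm moves only by the tool jog_arm, never from a script. Its arguments are lists of equal length, an entry for each row: "translation": the shift along the tool's x, y, z in units of 50 mm (1.0 is 50 mm), a list of three; "rot": the turn, a rotation vector about the tool's x, y, z in units of 8 degrees (1.0 is 8 degrees), a list of three; "gripper": the opening, from 0 (shut) to 1 (fully open). A call has 1 to 20 rows; each row is the pose to reach, as a shift and turn from the pose measured when the call began, along the tool's axes at that moment; what a row does not reach only later rows make up. A row lasts 1/10 s, in which the tool goes at most 50 mm and 8.59 degrees, less where a joint would pass 70% of its speed; a pose out of reach is approached as far as the arm can. A call with a gripper value outside its range is refused whole. The fingers move at their own pace and stop on an object; the grip force is fixed at half the most. Time passes only in rows, so rows that repeat a pose let the fingers close. It gives the time, the measured TCP pose, the force and the opening at its end, in the units of the state.
- arm.read_state(): the state, without advancing time (a new reading comes with each control period).
- optics.get_image(name): name is "scene" or "top" or "wrist"; returns a dict with "frame" (384x512x3 uint8, red, green, blue), "mtx" (3x3 intrinsics, pixels), "xyz" and "attitude" of the camera in the world; the wrist camera has in their place "T_tool_cam" (4x4, takes a point from camera to tool coordinates, whose origin is the TCP and whose axes are the tool frame's). Camera axes: x right, y down, z forward; pixel columns grow to the right and rows downward; lengths in mm; the calibration is good to about 2 mm. A picture is of the moment at which its call begins: read the wrist's pose just before it. There is no depth.
- job_done(): hands the job in, once; it reports no verdict.
Trained networks look in the newest picture that a camera, given by its name, has taken for a name from the list of things; names that differ only in an ending like _2 or _b are one class to them, and where a whole thing is asked for, a point or a joint stands for the part that bears it (a point fixed in the world has none). Each returns a list of dicts, best first, with "score" (0 to 1); they miss things now and then, are a little off and sometimes report something else, mostly with a low value. They report only what shows in the picture. A call takes as long as a camera call. They do not tell look-alikes from the thing itself.
- spotter.look_for(camera, thing): "centre" ([x, y, z] in mm, in the coordinates of the camera as it stood for that picture, good to about 4 mm: the middle of the surface that is visible of it).
The state is a dict: "clock": time; "joints": joint angles; "joint_vel": joint speeds; "joint_efforts": joint torques, N m; "position": TCP position; "ee_rot": TCP orientation; "contact_force": force on the tool from outside, world axes, zero at the start; "wrist_torque": the same for the moment, N m; "gripper_width": finger opening in mm.
Only numpy, scipy, OpenCV 4.12 (cv2) and the standard library are available. Lean on these libraries where they do the work, as an engineer would, in place of code of your own. Each camera call takes 0.05 s, during which the arm holds its last target. There are 200 camera calls.

## Working session

There is one attempt and no reset: what is moved stays moved. The work goes in short steps, Python scripts to look and compute and a tool call to move; the robot and the scene stay as the last step left them, time stands still between calls to the robot, and variables do not carry over. Pictures are saved under pics/ and viewed, about 8 in all and at most 12, crops included, and the job is handed in when it is done.

Besides the shell and the picture viewer there is one more tool, called by a JSON object that holds its "op" and its "data". jog_arm: Moves the arm, as the interface text tells. Its arguments: {"type":"object","properties":{"translation":{"type":"array"},"rot":{"type":"array"},"gripper":{"type":"array"}},"required":["translation","rot","gripper"]}

```bash
mkdir -p pics; cat > h.py <<'E'
import numpy as np, cv2
from scipy.spatial.transform import Rotation as R
from bench import arm, optics, spotter
def save(name,fn):
    im=optics.get_image(name); cv2.imwrite('pics/'+fn,im['frame'][:,:,::-1]); return im
def pose(st=None):
    st=st or arm.read_state(); return np.array(st['position']),R.from_quat(st['ee_rot'])
def camrt(im):
    a=np.array(im['attitude']); r=R.from_matrix(a) if a.shape==(3,3) else R.from_quat(a)
    return r.as_matrix(),np.array(im['xyz'])
def ray(im,u,v,z):
    r,t=camrt(im); d=r@np.linalg.inv(im['mtx'])@[u,v,1]; return t+d*(z-t[2])/d[2]
E
python3 - <<'E'
from h import *
s=arm.read_state(); print(s); print(R.from_quat(s['ee_rot']).as_matrix().round(3))
ims=[save(n,n+'0.png') for n in('scene','top')]
cv2.imwrite('pics/both0.png',cv2.resize(np.hstack([i['frame'] for i in ims])[:,:,::-1],(800,300)))
for n,im in zip(('scene','top'),ims):
    r,t=camrt(im); print(n,t,im['attitude'])
    for k in('tin_a_mid','coaster_red','coaster_white','coaster_blue','desk_tray','mug','pen_cup','stapler','marker'):
        print(n,k,[(round(d['score'],2),(r@d['centre']+t).round().tolist()) for d in spotter.look_for(n,k)][:5])
E
```

```text
{'clock': 0.0, 'joints': array([-9.38430691e-01,  3.85570103e-01,  6.61387199e-03, -4.83593770e-04,
       -1.19402294e+00, -2.58603450e-01]), 'joint_vel': array([ 0.00263702, -0.00143414,  0.00245509, -0.00086011, -0.00039392,
       -0.00131058]), 'joint_efforts': array([ 1.07329520e-04, -3.92294168e+01,  1.88404101e+01,  4.18628410e+00,
       -4.57893329e-03,  3.68722951e-06]), 'position': array([ 227.96864501, -581.23088052,  199.91110629]), 'ee_rot': array([-0.69404137, -0.13112584,  0.13150412,  0.69557118]), 'contact_force': array([ 0.60862891, -0.06657706,  0.04690535]), 'wrist_torque': array([0.00271357, 0.01289937, 0.01157677]), 'gripper_width': 85.68181193639603}
[[ 0.931 -0.001 -0.365]
 [ 0.365  0.002  0.931]
 [-0.    -1.     0.002]]
scene [1373.75737511  415.55526126  667.11403679] [ 0.4783233   0.74134929 -0.39276548 -0.25950593]
scene tin_a_mid [(0.96, [522.0, -65.0, 74.0]), (0.72, [525.0, 98.0, 14.0])]
scene coaster_red [(0.7, [513.0, 59.0, 21.0]), (0.35, [514.0, 66.0, 76.0])]
scene coaster_white [(0.55, [510.0, 186.0, 18.0]), (0.17, [514.0, 192.0, 80.0])]
scene coaster_blue [(0.67, [513.0, -55.0, 17.0])]
scene desk_tray [(0.59, [529.0, 104.0, 16.0])]
scene mug [(0.58, [487.0, 384.0, 68.0])]
scene pen_cup [(0.56, [547.0, -260.0, 69.0])]
scene stapler [(0.59, [631.0, 84.0, 38.0])]
scene marker [(0.56, [364.0, 108.0, 18.0])]
top [ 346.73399779   49.38202613 1110.3544471 ] [-0.69838965  0.71056215 -0.05894131  0.06228368]
top tin_a_mid []
top coaster_red [(0.62, [473.0, 48.0, 14.0])]
top coaster_white [(0.63, [470.0, 166.0, 11.0])]
top coaster_blue [(0.59, [476.0, -59.0, 12.0])]
top desk_tray [(0.65, [487.0, 55.0, 12.0]), (0.53, [350.0, 137.0, 14.0])]
top mug [(0.87, [459.0, 394.0, 40.0]), (0.6, [493.0, -74.0, 96.0])]
top pen_cup [(0.98, [532.0, -262.0, 76.0])]
top stapler [(0.71, [617.0, 69.0, 47.0])]
top marker [(0.5, [353.0, 137.0, 11.0])]
```

View pics/top0.png

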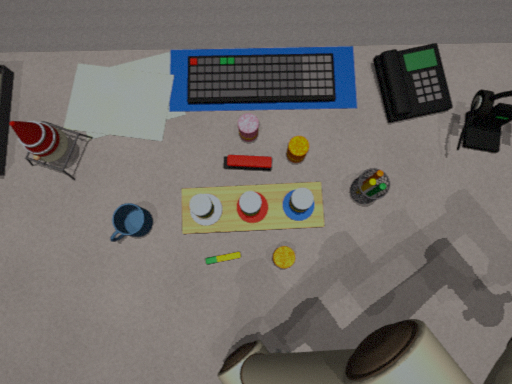

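View pics/scene0.png

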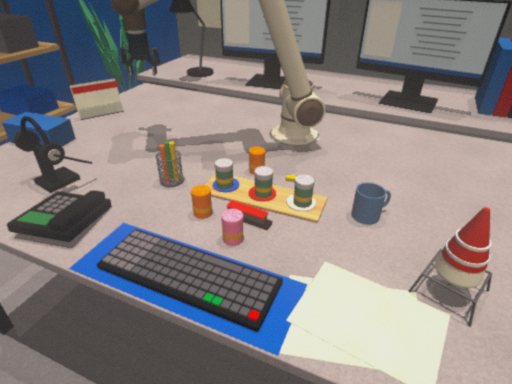

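The top view shows the white, red and blue coasters from left to right, with tin lids at about (205,203), (251,203) and (301,199). Orange decoys are at (298,148) and (284,257), and a pink one at (249,127). Next I'll measure the lids and the tray.

```bash
python3 - <<'E'
from h import *
im=optics.get_image('top'); f=im['frame']; hsv=cv2.cvtColor(f,cv2.COLOR_RGB2HSV)
def blobs(m,name,z,amin=60):
    n,l,s,c=cv2.connectedComponentsWithStats(m.astype(np.uint8))
    for i in range(1,n):
        if s[i,4]>amin and 110<s[i,1]<275 and 150<s[i,0]<420: 
            print(name,c[i].round(1),s[i],ray(im,*c[i],z).round(1))
H,S,V=[hsv[...,i].astype(int) for i in range(3)]
roi=np.zeros(H.shape,bool); roi[180:235,180:325]=1
blobs((S<40)&(V>130)&roi,'lid/white',100)
blobs((H>18)&(H<32)&(S>190),'orange',90)
m=((H>18)&(H<35)&(S>60)&(V>140)&roi).astype(np.uint8)
p=np.argwhere(m)[:,::-1].astype(np.float32); r=cv2.minAreaRect(p); b=cv2.boxPoints(r); print(r); print(np.array([ray(im,*q,12) for q in b]).round(0))
crop=f[100:280,170:410]; cv2.imwrite('pics/crop.png',cv2.resize(crop[:,:,::-1],None,fx=3.3,fy=3.3,interpolation=cv2.INTER_CUBIC))
E
```

```text
lid/white [239.8 183.1] [180 180 145  33 718] [544.5  87.  100. ]
lid/white [302.1 197.8] [292 188  23  21 372] [502.6 -74.8 100. ]
lid/white [249.7 201.4] [239 191  22  22 374] [495.6  61.7 100. ]
lid/white [204.8 208.2] [189 194  34  32 746] [479.9 178.5 100. ]
lid/white [276.2 232. ] [187 227 138   8 539] [415.1  -5.  100. ]
orange [298.2 145.6] [288 136  21  20 316] [646.4 -70.9  90. ]
orange [368.7 183.5] [361 178  15  13  95] [ 539.3 -253.2   90. ]
orange [283.6 256.7] [273 246  22  22 338] [352.4 -22.7  90. ]
orange [228.5 256.1] [217 252  23  10  91] [356.1 118.4  90. ]
((252.010009765625, 207.1995086669922), (45.14360809326172, 142.32220458984375), 87.1375961303711)
[[ 550.  261.   12.]
 [ 563. -144.   12.]
 [ 435. -144.   12.]
 [ 422.  253.   12.]]
```

View pics/crop.png

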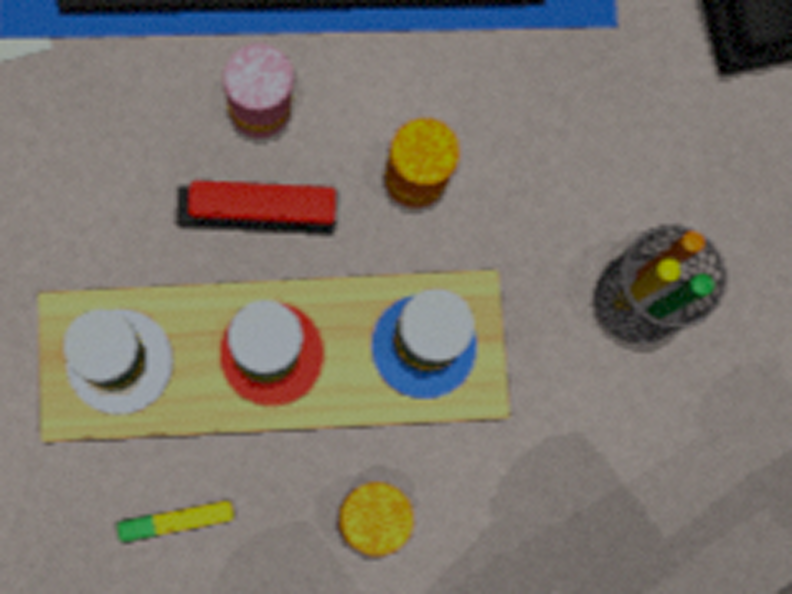

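Layout in the crop: tins on white (103,347), red (266,338) and blue (437,327), with a decoy at (376,518). The tray centre works out at about (491,57) with yaw +1.8°, so the coasters are red (491,57), white (487,187) and blue (495,-73). I'll hover over red with the jaws along the tray's x.

```bash
cat >> h.py <<'E'
def go(x,y,z,jaw=181.8):
    p,r=pose(); t=r.inv().apply(np.array([x,y,z])-p)/50
    j=np.deg2rad(jaw); zt=np.array([np.cos(j),np.sin(j),0]); yt=np.array([0,0,-1.]); T=R.from_matrix(np.array([np.cross(yt,zt),yt,zt]).T)
    print('from',p.round(1),'trans',t.round(3),'rot',((r.inv()*T).as_rotvec()/np.deg2rad(8)).round(3))
E
python3 - <<'E'
from h import *
go(496,62,210)
E
```

```text
from [ 228.2 -581.8  201. ] trans [ 9.687 -0.18  10.032] rot [-0.    -8.798 -0.   ]
```

{"op": "jog_arm", "data": {"translation": [[0.4,-0.05,0.4],[1.1,-0.1,1.1],[1.7,-0.18,1.7],[2.3,-0.18,2.3],[2.9,-0.18,3.0],[3.5,-0.18,3.6],[4.1,-0.18,4.25],[4.7,-0.18,4.9],[5.3,-0.18,5.5],[5.9,-0.18,6.1],[6.5,-0.18,6.7],[7.1,-0.18,7.3],[7.7,-0.18,7.95],[8.3,-0.18,8.6],[8.9,-0.18,9.2],[9.4,-0.18,9.7],[9.69,-0.18,10.03],[9.69,-0.18,10.03],[9.69,-0.18,10.03],[9.69,-0.18,10.03]], "rot": [[0,-0.4,0],[0,-1,0],[0,-1.5,0],[0,-2,0],[0,-2.6,0],[0,-3.2,0],[0,-3.8,0],[0,-4.4,0],[0,-5,0],[0,-5.6,0],[0,-6.2,0],[0,-6.7,0],[0,-7.2,0],[0,-7.7,0],[0,-8.2,0],[0,-8.6,0],[0,-8.8,0],[0,-8.8,0],[0,-8.8,0],[0,-8.8,0]], "gripper": [1,1,1,1,1,1,1,1,1,1,1,1,1,1,1,1,1,1,1,1]}}

```text
clock: 3.05
position: [495.7, 61.3, 210.1]
ee_rot: [-0.492, -0.508, 0.508, 0.492]
contact_force: [-0.1, -0.6, -0.6]
gripper_width: 85.6
```

```bash
python3 - <<'E'
from h import *
s=arm.read_state();p,r=pose(s); print(s['clock'],p,s['joints'].round(2),s['contact_force'])
im=save('wrist','w1.png'); T=np.array(im['T_tool_cam']); K=im['mtx']
print(T.round(2),K)
for k in('tin_a_mid','coaster_red','coaster_white','coaster_blue'):
  for d in spotter.look_for('wrist',k)[:4]: print(k,round(d['score'],2),(r.apply(T[:3,:3]@d['centre']+T[:3,3])+p).round(0))
go(496,62,49)
E
```

```text
3.05 [495.74190736  61.26413748 210.08194622] [ 0.45  0.16 -0.28  0.   -1.13 -0.42] [-0.13540205 -0.56659711 -0.58621022]
[[   0.      0.95    0.32  -80.41]
 [   0.     -0.32    0.95 -172.32]
 [   1.     -0.     -0.      0.51]
 [   0.      0.      0.      1.  ]] [[295.46980018   0.         256.33012742]
 [  0.         295.46980018 189.19620392]
 [  0.           0.           1.        ]]
tin_a_mid 0.72 [497. -73. 103.]
coaster_red 0.62 [490.  33.  16.]
coaster_red 0.2 [498.  59. 101.]
coaster_white 0.77 [485. 170.  15.]
coaster_blue 0.65 [478. -50.  19.]
coaster_blue 0.4 [490.  13.  11.]
coaster_blue 0.23 [355. 134.  12.]
from [496.   61.3 210.2] trans [1.300e-02 3.225e+00 1.000e-03] rot [ 0.002 -0.006  0.001]
```

View pics/w1.png

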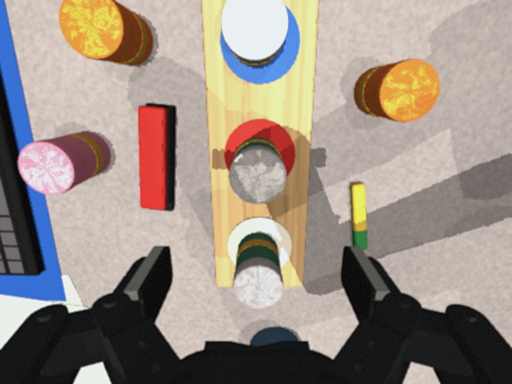

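The wrist view shows lids on red (258,172), blue (255,28) and white (258,286), with the fingers straddling the column evenly. I'll convert these to world positions.

```bash
cat >> h.py <<'E'
def wray(T,K,p,r,u,v,z):
    o=r.apply(T[:3,3])+p; d=r.apply(T[:3,:3]@np.linalg.inv(K)@[u,v,1]); return o+d*(z-o[2])/d[2]
def lids(z=100):
    p,r=pose(); im=optics.get_image('wrist'); T=np.array(im['T_tool_cam']);K=im['mtx']
    return p,r,im,T,K
E
python3 - <<'E'
from h import *
p,r,im,T,K=lids()
for n,u,v,z in(('red',258,172,100),('blue',255,28,100),('white',258,286,100),('coasterblue',261,45,16),('trayL',208,100,12),('trayR',314,100,12)): print(n,wray(T,K,p,r,u,v,z).round(1))
go(496,62,49)
E
```

```text
red [494.1  57.1 100. ]
blue [500.7 -69.7 100. ]
white [489.9 190.5 100. ]
coasterblue [494.3 -67.9  16. ]
trayL [555.8  -6.7  12. ]
trayR [428.5 -10.5  12. ]
from [496.1  61.4 210.2] trans [1.100e-02 3.224e+00 2.000e-03] rot [ 0.002 -0.004  0.001]
```

{"op": "jog_arm", "data": {"translation": [[-0.02,0.3,0.02],[-0.04,0.8,0.02],[-0.04,1.3,0.02],[-0.04,1.7,0.02],[-0.04,2.1,0.02],[-0.04,2.5,0.02],[-0.04,2.8,0.02],[-0.04,3.05,0.02],[-0.04,3.2,0.02],[-0.04,3.22,0.02],[-0.04,3.22,0.02],[-0.04,3.22,0.02]], "rot": [[0,0,0],[0,0,0],[0,0,0],[0,0,0],[0,0,0],[0,0,0],[0,0,0],[0,0,0],[0,0,0],[0,0,0],[0,0,0],[0,0,0]], "gripper": [1,1,1,1,1,1,1,1,1,1,1,1]}}

```text
clock: 4.55
position: [495.7, 59.6, 49.9]
ee_rot: [0.492, 0.508, -0.507, -0.492]
contact_force: [-0.4, -0.2, -0.3]
gripper_width: 85.3
```

{"op": "jog_arm", "data": {"translation": [[0,0,0],[0,0,0],[0,0,0],[0,0,0],[0,0,0],[0,0,0],[0,0,0],[0,0,0],[0,0,0],[0,0,0],[0,0,0],[0,0,0]], "rot": [[0,0,0],[0,0,0],[0,0,0],[0,0,0],[0,0,0],[0,0,0],[0,0,0],[0,0,0],[0,0,0],[0,0,0],[0,0,0],[0,0,0]], "gripper": [0.85,0.75,0.7,0.65,0.6,0.5,0.4,0.3,0.2,0.1,0,0]}}

```text
clock: 5.75
position: [495.8, 59.6, 50.7]
ee_rot: [0.492, 0.508, -0.507, -0.492]
contact_force: [-1.8, -0.2, 5.9]
gripper_width: 54.5
```

{"op": "jog_arm", "data": {"translation": [[0,-0.1,0],[0,-0.25,0],[0,-0.45,0],[0,-0.65,0],[0,-0.85,0],[0,-1.0,0],[0,-1.1,0],[0,-1.15,0],[0,-1.15,0],[0,-1.15,0],[0,-1.15,0],[0,-1.15,0],[0,-1.15,0],[0,-1.15,0],[0,-1.15,0]], "rot": [[0,0,0],[0,0,0],[0,0,0],[0,0,0],[0,0,0],[0,0,0],[0,0,0],[0,0,0],[0,0,0],[0,0,0],[0,0,0],[0,0,0],[0,0,0],[0,0,0],[0,0,0]], "gripper": [0,0,0,0,0,0,0,0,0,0,0,0,0,0,0]}}

```text
clock: 7.25
position: [495.6, 59.6, 108.2]
ee_rot: [0.492, 0.508, -0.507, -0.492]
contact_force: [1.0, 0.7, -1.9]
gripper_width: 54.3
```

```bash
python3 - <<'E'
from h import *
F=[]
for i in range(6):
    im=optics.get_image('wrist'); s=arm.read_state(); F.append(np.r_[s['contact_force'],s['wrist_torque'],s['joint_efforts'][1:3]])
print(np.mean(F,0).round(3),np.std(F,0).round(3)); p,r=pose(s); print(p,s['gripper_width'],s['clock'])
a=save('wrist','x.png')['frame']; b=save('scene','y.png')['frame'][130:230,150:380]
cv2.imwrite('pics/l1.png',np.hstack([cv2.resize(a,(400,300)),cv2.resize(b,(400,300))])[:,:,::-1])
E
```

```text
[ 7.2000e-02  1.7200e-01 -1.5130e+00  8.0000e-03  1.4000e-02  3.0000e-03
 -3.0538e+01  1.6124e+01] [0.41  0.294 0.358 0.023 0.011 0.024 0.004 0.002]
[495.65779067  59.60311551 108.2601037 ] 54.56116890914178 7.55
```

View pics/l1.png

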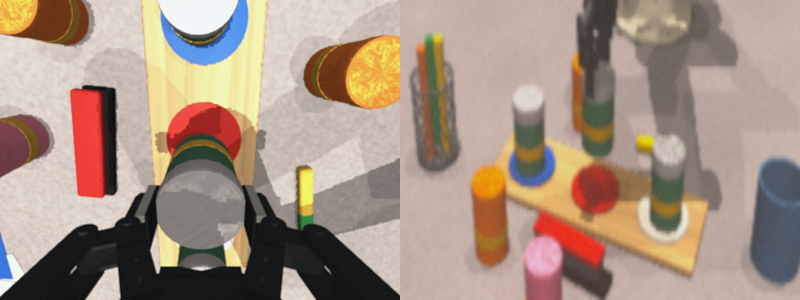

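Red tin is lifted 57 mm and upright at about 1.5 N, so roughly 0.15 kg. I'll set it back and release.

{"op": "jog_arm", "data": {"translation": [[0,0.1,0],[0,0.3,0],[0,0.5,0],[0,0.7,0],[0,0.85,0],[0,0.97,0],[0,1.05,0],[0,1.1,0],[0,1.13,0],[0,1.15,0],[0,1.15,0],[0,1.15,0],[0,1.15,0]], "rot": [[0,0,0],[0,0,0],[0,0,0],[0,0,0],[0,0,0],[0,0,0],[0,0,0],[0,0,0],[0,0,0],[0,0,0],[0,0,0],[0,0,0],[0,0,0]], "gripper": [0,0,0,0,0,0,0,0,0,0,0,0,0]}}

```text
clock: 8.95
position: [495.9, 59.7, 51.0]
ee_rot: [0.493, 0.509, -0.507, -0.492]
contact_force: [0.3, 0.4, -1.7]
gripper_width: 54.1
```

{"op": "jog_arm", "data": {"translation": [[0,0,0],[0,0,0],[0,0,0],[0,0,0],[0,0,0],[0,0,0],[0,0,0],[0,0,0],[0,0,0],[0,0,0],[0,0,0],[0,0,0]], "rot": [[0,0,0],[0,0,0],[0,0,0],[0,0,0],[0,0,0],[0,0,0],[0,0,0],[0,0,0],[0,0,0],[0,0,0],[0,0,0],[0,0,0]], "gripper": [0.6,0.65,0.7,0.75,0.8,0.85,0.9,1,1,1,1,1]}}

```text
clock: 10.15
position: [495.9, 59.6, 51.0]
ee_rot: [0.493, 0.509, -0.507, -0.492]
contact_force: [-0.0, -0.3, 0.4]
gripper_width: 85.2
```

{"op": "jog_arm", "data": {"translation": [[0,-0.2,0],[0,-0.6,0],[0,-1.1,0],[0,-1.6,0],[0,-2.1,0],[0,-2.6,0],[0,-3.0,0],[0,-3.2,0],[0,-3.2,0],[0,-3.2,0],[0,-3.2,0]], "rot": [[0,0,0],[0,0,0],[0,0,0],[0,0,0],[0,0,0],[0,0,0],[0,0,0],[0,0,0],[0,0,0],[0,0,0],[0,0,0]], "gripper": [1,1,1,1,1,1,1,1,1,1,1]}}

```text
clock: 11.25
position: [494.7, 59.3, 209.7]
ee_rot: [-0.492, -0.508, 0.508, 0.492]
contact_force: [0.3, -0.3, -0.3]
gripper_width: 85.5
```

```bash
python3 - <<'E'
from h import *
F=[]
for i in range(4):
    im=optics.get_image('wrist'); s=arm.read_state(); F.append(s['contact_force'])
print('empty',np.mean(F,0))
a=save('wrist','x.png')['frame']; b=save('scene','y.png')['frame'][130:230,150:380]
cv2.imwrite('pics/l2.png',np.hstack([cv2.resize(a,(400,300)),cv2.resize(b,(400,300))])[:,:,::-1])
go(489.5,189.5,210)
E
```

```text
empty [-0.04639277 -0.07507436  0.3058814 ]
from [495.4  59.5 210.5] trans [2.602 0.011 0.036] rot [ 0.012 -0.     0.002]
```

View pics/l2.png

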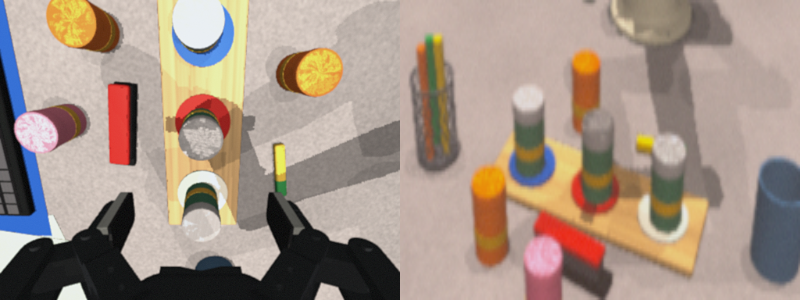

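The red tin is standing upright on its coaster again. Next is white.

{"op": "jog_arm", "data": {"translation": [[0.3,0,0.02],[0.8,0,0.04],[1.3,0,0.04],[1.8,0,0.04],[2.3,0,0.04],[2.6,0.1,0.04],[2.6,0.2,0.04],[2.6,0.6,0.04],[2.6,1.1,0.04],[2.6,1.6,0.04],[2.6,2.1,0.04],[2.6,2.5,0.04],[2.6,2.8,0.04],[2.6,3.05,0.04],[2.6,3.2,0.04],[2.6,3.22,0.04],[2.6,3.22,0.04],[2.6,3.22,0.04]], "rot": [[0,0,0],[0,0,0],[0,0,0],[0,0,0],[0,0,0],[0,0,0],[0,0,0],[0,0,0],[0,0,0],[0,0,0],[0,0,0],[0,0,0],[0,0,0],[0,0,0],[0,0,0],[0,0,0],[0,0,0],[0,0,0]], "gripper": [1,1,1,1,1,1,1,1,1,1,1,1,1,1,1,1,1,1]}}

```text
clock: 13.35
position: [490.0, 189.6, 50.2]
ee_rot: [0.493, 0.509, -0.507, -0.492]
contact_force: [0.2, -0.2, -0.5]
gripper_width: 85.4
```

{"op": "jog_arm", "data": {"translation": [[0,0,0],[0,0,0],[0,0,0],[0,0,0],[0,0,0],[0,0,0],[0,0,0],[0,0,0],[0,0,0],[0,0,0],[0,0,0],[0,0,0]], "rot": [[0,0,0],[0,0,0],[0,0,0],[0,0,0],[0,0,0],[0,0,0],[0,0,0],[0,0,0],[0,0,0],[0,0,0],[0,0,0],[0,0,0]], "gripper": [0.85,0.75,0.7,0.65,0.6,0.5,0.4,0.3,0.2,0.1,0,0]}}

```text
clock: 14.55
position: [490.5, 189.8, 51.2]
ee_rot: [0.493, 0.509, -0.507, -0.491]
contact_force: [-0.3, -1.0, 5.2]
gripper_width: 55.2
```

{"op": "jog_arm", "data": {"translation": [[0,-0.1,0],[0,-0.25,0],[0,-0.45,0],[0,-0.65,0],[0,-0.85,0],[0,-1.0,0],[0,-1.1,0],[0,-1.15,0],[0,-1.15,0],[0,-1.15,0],[0,-1.15,0],[0,-1.15,0],[0,-1.15,0],[0,-1.15,0],[0,-1.15,0]], "rot": [[0,0,0],[0,0,0],[0,0,0],[0,0,0],[0,0,0],[0,0,0],[0,0,0],[0,0,0],[0,0,0],[0,0,0],[0,0,0],[0,0,0],[0,0,0],[0,0,0],[0,0,0]], "gripper": [0,0,0,0,0,0,0,0,0,0,0,0,0,0,0]}}

```text
clock: 16.05
position: [490.3, 189.7, 108.6]
ee_rot: [0.493, 0.509, -0.507, -0.491]
contact_force: [0.1, -0.7, -5.2]
gripper_width: 54.6
```

```bash
python3 - <<'E'
from h import *
F=[]
for i in range(6):
    im=optics.get_image('wrist'); s=arm.read_state(); F.append(np.r_[s['contact_force'],s['wrist_torque'],s['joint_efforts'][1:3]])
print(np.mean(F,0).round(3),np.std(F,0).round(3)); p,r=pose(s); print(p,s['gripper_width'],s['clock'])
a=save('wrist','x.png')['frame']; b=save('scene','y.png')['frame'][130:230,150:380]
cv2.imwrite('pics/l3.png',np.hstack([cv2.resize(a,(400,300)),cv2.resize(b,(400,300))])[:,:,::-1])
E
```

```text
[-5.7000e-02 -1.1200e-01 -4.9150e+00 -7.0000e-03  4.3000e-02  1.2000e-02
 -3.4685e+01  1.7560e+01] [0.292 0.261 0.387 0.024 0.033 0.018 0.005 0.003]
[490.32702446 189.76432686 108.6663224 ] 55.324484108898005 16.35
```

View pics/l3.png

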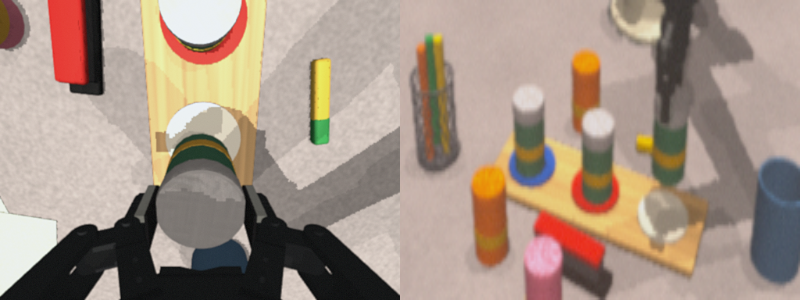

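White reads about 4.9 N, upright. Setting it back, then blue.

{"op": "jog_arm", "data": {"translation": [[0,0.1,0],[0,0.3,0],[0,0.5,0],[0,0.7,0],[0,0.85,0],[0,0.97,0],[0,1.05,0],[0,1.1,0],[0,1.13,0],[0,1.15,0],[0,1.16,0],[0,1.16,0],[0,1.16,0]], "rot": [[0,0,0],[0,0,0],[0,0,0],[0,0,0],[0,0,0],[0,0,0],[0,0,0],[0,0,0],[0,0,0],[0,0,0],[0,0,0],[0,0,0],[0,0,0]], "gripper": [0,0,0,0,0,0,0,0,0,0,0,0,0]}}

```text
clock: 17.75
position: [490.8, 190.0, 51.3]
ee_rot: [0.493, 0.51, -0.506, -0.491]
contact_force: [0.0, 0.3, -0.7]
gripper_width: 55.2
```

{"op": "jog_arm", "data": {"translation": [[0,0,0],[0,0,0],[0,0,0],[0,0,0],[0,0,0],[0,0,0],[0,0,0],[0,0,0],[0,0,0],[0,0,0],[0,0,0],[0,0,0]], "rot": [[0,0,0],[0,0,0],[0,0,0],[0,0,0],[0,0,0],[0,0,0],[0,0,0],[0,0,0],[0,0,0],[0,0,0],[0,0,0],[0,0,0]], "gripper": [0.6,0.65,0.7,0.75,0.8,0.85,0.9,1,1,1,1,1]}}

```text
clock: 18.95
position: [490.8, 190.0, 51.2]
ee_rot: [0.493, 0.51, -0.506, -0.491]
contact_force: [-0.0, -1.1, 0.9]
gripper_width: 85.4
```

{"op": "jog_arm", "data": {"translation": [[0,-0.2,0],[0,-0.6,0],[0,-1.1,0],[0,-1.6,0],[0,-2.1,0],[0,-2.6,0],[0,-3.0,0],[0,-3.2,0],[0,-3.2,0],[0,-3.2,0],[0,-3.2,0]], "rot": [[0,0,0],[0,0,0],[0,0,0],[0,0,0],[0,0,0],[0,0,0],[0,0,0],[0,0,0],[0,0,0],[0,0,0],[0,0,0]], "gripper": [1,1,1,1,1,1,1,1,1,1,1]}}

```text
clock: 20.05
position: [489.3, 189.3, 209.9]
ee_rot: [0.492, 0.509, -0.507, -0.492]
contact_force: [-0.4, -0.9, -0.1]
gripper_width: 85.4
```

```bash
python3 - <<'E'
from h import *
a=save('wrist','x.png')['frame']; b=save('scene','y.png')['frame'][130:230,150:380]
cv2.imwrite('pics/l4.png',np.hstack([cv2.resize(a,(400,300)),cv2.resize(b,(400,300))])[:,:,::-1])
go(501,-72,210)
E
```

```text
from [489.6 189.4 210. ] trans [-5.232e+00 -1.000e-03 -6.200e-02] rot [0.02  0.003 0.003]
```

View pics/l4.png

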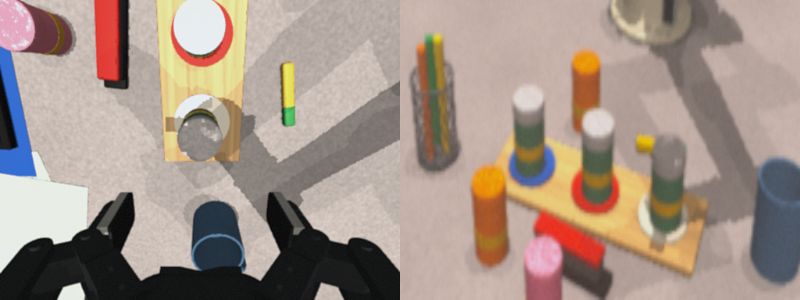

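The white tin is standing upright on its coaster. On to blue.

{"op": "jog_arm", "data": {"translation": [[-0.3,0,0],[-0.9,0,-0.02],[-1.6,0,-0.03],[-2.4,0,-0.04],[-3.2,0,-0.05],[-4.0,0,-0.06],[-4.7,0,-0.06],[-5.1,0,-0.06],[-5.23,0,-0.06],[-5.23,0,-0.06],[-5.23,0,-0.06],[-5.23,0,-0.06]], "rot": [[0.02,0,0],[0.02,0,0],[0.02,0,0],[0.02,0,0],[0.02,0,0],[0.02,0,0],[0.02,0,0],[0.02,0,0],[0.02,0,0],[0.02,0,0],[0.02,0,0],[0.02,0,0]], "gripper": [1,1,1,1,1,1,1,1,1,1,1,1]}}

```text
clock: 21.35
position: [500.9, -71.2, 209.9]
ee_rot: [0.491, 0.508, -0.508, -0.492]
contact_force: [-0.6, 0.3, 0.7]
gripper_width: 85.5
```

```bash
python3 - <<'E'
from h import *
p,r,im,T,K=lids(); f=im['frame']; h=cv2.cvtColor(f,cv2.COLOR_RGB2HSV)
# expected lid pixel, and bright/grey blob around it
C=np.linalg.inv(T)@np.r_[r.inv().apply(np.array([501,-72,100])-p),1]; q=(K@C[:3])[:2]/C[2]; print(q)
m=((h[...,1]<45)).astype(np.uint8); n,l,s,c=cv2.connectedComponentsWithStats(m); k=l[int(q[1]),int(q[0])]; print(s[k],c[k],wray(T,K,p,r,*c[k],100))
go(501,-72,49)
E
```

```text
[255.77190265 175.24469451]
[ 226  141   59   60 2648] [255.71072508 170.49660121] [501.21503155 -76.8546186  100.        ]
from [500.9 -71.1 209.9] trans [-2.000e-02  3.219e+00 -1.000e-03] rot [-0.     0.014  0.003]
```

{"op": "jog_arm", "data": {"translation": [[-0.05,0.3,0],[-0.09,0.8,0],[-0.09,1.3,0],[-0.09,1.7,0],[-0.09,2.1,0],[-0.09,2.5,0],[-0.09,2.8,0],[-0.09,3.05,0],[-0.09,3.2,0],[-0.09,3.22,0],[-0.09,3.22,0],[-0.09,3.22,0]], "rot": [[0,0,0],[0,0,0],[0,0,0],[0,0,0],[0,0,0],[0,0,0],[0,0,0],[0,0,0],[0,0,0],[0,0,0],[0,0,0],[0,0,0]], "gripper": [1,1,1,1,1,1,1,1,1,1,1,1]}}

```text
clock: 22.6
position: [501.7, -75.3, 49.7]
ee_rot: [0.492, 0.509, -0.508, -0.491]
contact_force: [-0.2, -0.6, 0.7]
gripper_width: 85.6
```

{"op": "jog_arm", "data": {"translation": [[0,0,0],[0,0,0],[0,0,0],[0,0,0],[0,0,0],[0,0,0],[0,0,0],[0,0,0],[0,0,0],[0,0,0],[0,0,0],[0,0,0]], "rot": [[0,0,0],[0,0,0],[0,0,0],[0,0,0],[0,0,0],[0,0,0],[0,0,0],[0,0,0],[0,0,0],[0,0,0],[0,0,0],[0,0,0]], "gripper": [0.85,0.75,0.7,0.65,0.6,0.5,0.4,0.3,0.2,0.1,0,0]}}

```text
clock: 23.8
position: [502.0, -75.4, 50.5]
ee_rot: [0.492, 0.509, -0.508, -0.491]
contact_force: [-0.4, 0.7, 5.4]
gripper_width: 54.6
```

{"op": "jog_arm", "data": {"translation": [[0,-0.1,0],[0,-0.25,0],[0,-0.45,0],[0,-0.65,0],[0,-0.85,0],[0,-1.0,0],[0,-1.1,0],[0,-1.15,0],[0,-1.15,0],[0,-1.15,0],[0,-1.15,0],[0,-1.15,0],[0,-1.15,0],[0,-1.15,0],[0,-1.15,0]], "rot": [[0,0,0],[0,0,0],[0,0,0],[0,0,0],[0,0,0],[0,0,0],[0,0,0],[0,0,0],[0,0,0],[0,0,0],[0,0,0],[0,0,0],[0,0,0],[0,0,0],[0,0,0]], "gripper": [0,0,0,0,0,0,0,0,0,0,0,0,0,0,0]}}

```text
clock: 25.3
position: [501.9, -75.4, 107.9]
ee_rot: [0.492, 0.509, -0.508, -0.491]
contact_force: [-0.1, 0.3, -2.6]
gripper_width: 54.3
```

```bash
python3 - <<'E'
from h import *
F=[]
for i in range(8):
    im=optics.get_image('wrist'); s=arm.read_state(); F.append(np.r_[s['contact_force'],s['wrist_torque'],s['joint_efforts'][1:3]])
print(np.mean(F,0).round(3),np.std(F,0).round(3)); p,r=pose(s); print(p,s['gripper_width'],s['clock'])
a=save('wrist','x.png')['frame']; b=save('scene','y.png')['frame'][130:230,150:380]
cv2.imwrite('pics/l5.png',np.hstack([cv2.resize(a,(400,300)),cv2.resize(b,(400,300))])[:,:,::-1])
E
```

```text
[ 3.3000e-02  1.2500e-01 -2.6250e+00  1.1000e-02  4.0000e-03  3.2000e-02
 -3.1843e+01  1.6549e+01] [0.313 0.567 0.53  0.029 0.031 0.026 0.006 0.003]
[501.87972228 -75.3501852  108.02601205] 54.44272068429071 25.7
```

View pics/l5.png

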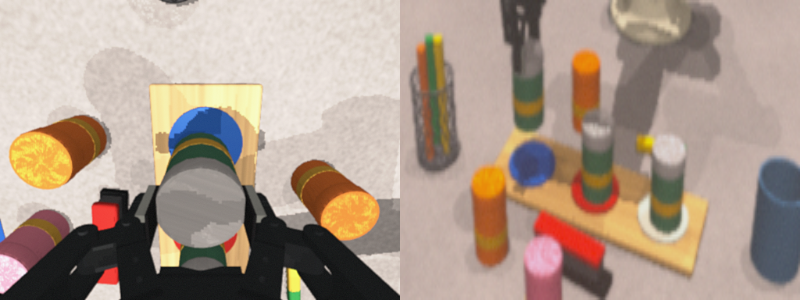

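Blue reads about 2.6 N, against 1.5 for red and 4.9 for white, so white is the heaviest. I'll set blue back and return to white.

{"op": "jog_arm", "data": {"translation": [[0,0.1,0],[0,0.3,0],[0,0.5,0],[0,0.7,0],[0,0.85,0],[0,0.97,0],[0,1.05,0],[0,1.1,0],[0,1.13,0],[0,1.15,0],[0,1.16,0],[0,1.16,0],[0,1.16,0]], "rot": [[0,0,0],[0,0,0],[0,0,0],[0,0,0],[0,0,0],[0,0,0],[0,0,0],[0,0,0],[0,0,0],[0,0,0],[0,0,0],[0,0,0],[0,0,0]], "gripper": [0,0,0,0,0,0,0,0,0,0,0,0,0]}}

```text
clock: 27.1
position: [502.3, -75.4, 50.6]
ee_rot: [0.492, 0.509, -0.508, -0.491]
contact_force: [-0.6, 0.5, 1.4]
gripper_width: 54.4
```

{"op": "jog_arm", "data": {"translation": [[0,0,0],[0,0,0],[0,0,0],[0,0,0],[0,0,0],[0,0,0],[0,0,0],[0,0,0],[0,0,0],[0,0,0],[0,0,0],[0,0,0]], "rot": [[0,0,0],[0,0,0],[0,0,0],[0,0,0],[0,0,0],[0,0,0],[0,0,0],[0,0,0],[0,0,0],[0,0,0],[0,0,0],[0,0,0]], "gripper": [0.6,0.65,0.7,0.75,0.8,0.85,0.9,1,1,1,1,1]}}

```text
clock: 28.3
position: [502.3, -75.4, 50.6]
ee_rot: [0.492, 0.509, -0.508, -0.491]
contact_force: [0.4, 0.3, -0.4]
gripper_width: 85.2
```

{"op": "jog_arm", "data": {"translation": [[0,-0.2,0],[0,-0.6,0],[0,-1.1,0],[0,-1.6,0],[0,-2.1,0],[0,-2.6,0],[0,-3.0,0],[0,-3.2,0],[0,-3.2,0],[0,-3.2,0],[0,-3.2,0]], "rot": [[0,0,0],[0,0,0],[0,0,0],[0,0,0],[0,0,0],[0,0,0],[0,0,0],[0,0,0],[0,0,0],[0,0,0],[0,0,0]], "gripper": [1,1,1,1,1,1,1,1,1,1,1]}}

```text
clock: 29.4
position: [501.0, -75.4, 209.2]
ee_rot: [0.491, 0.509, -0.508, -0.491]
contact_force: [0.2, 0.1, 0.5]
gripper_width: 85.4
```

```bash
python3 - <<'E'
from h import *
go(490,189.5,210)
E
```

```text
from [501.  -75.4 209.2] trans [ 5.303 -0.014  0.039] rot [0.001 0.019 0.002]
```

{"op": "jog_arm", "data": {"translation": [[0.3,0,0],[0.9,0,0.02],[1.6,0,0.03],[2.4,0,0.04],[3.2,0,0.04],[4.0,0,0.04],[4.7,0,0.04],[5.15,0,0.04],[5.3,0,0.04],[5.3,0,0.04],[5.3,0,0.04],[5.3,0,0.04]], "rot": [[0,0.02,0],[0,0.02,0],[0,0.02,0],[0,0.02,0],[0,0.02,0],[0,0.02,0],[0,0.02,0],[0,0.02,0],[0,0.02,0],[0,0.02,0],[0,0.02,0],[0,0.02,0]], "gripper": [1,1,1,1,1,1,1,1,1,1,1,1]}}

```text
clock: 30.6
position: [489.9, 188.2, 209.1]
ee_rot: [-0.492, -0.507, 0.508, 0.492]
contact_force: [-0.0, -1.1, 0.1]
gripper_width: 85.6
```

```bash
python3 - <<'E'
from h import *
go(490,189.7,49)
a=save('wrist','x.png')['frame']; b=save('scene','y.png')['frame'][130:230,150:380]
cv2.imwrite('pics/l6.png',np.hstack([cv2.resize(a,(400,300)),cv2.resize(b,(400,300))])[:,:,::-1])
E
```

```text
from [489.9 188.2 209.1] trans [ 0.03   3.202 -0.005] rot [-0.003 -0.011 -0.002]
```

View pics/l6.png

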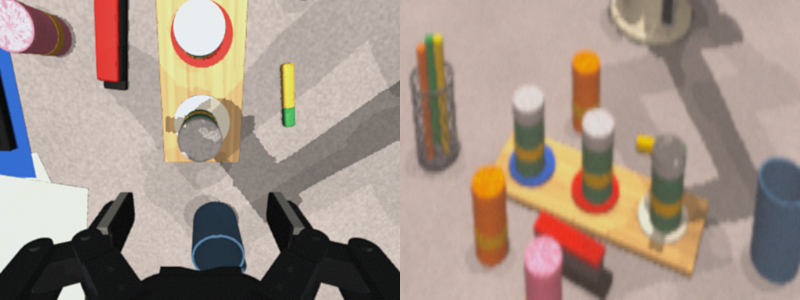

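All three tins are standing on their own coasters. Now the final grasp and lift of the white tin.

{"op": "jog_arm", "data": {"translation": [[0.02,0.3,0],[0.03,0.8,0],[0.03,1.3,0],[0.03,1.7,0],[0.03,2.1,0],[0.03,2.5,0],[0.03,2.8,0],[0.03,3.05,0],[0.03,3.18,0],[0.03,3.2,0],[0.03,3.2,0],[0.03,3.2,0]], "rot": [[0,0,0],[0,0,0],[0,0,0],[0,0,0],[0,0,0],[0,0,0],[0,0,0],[0,0,0],[0,0,0],[0,0,0],[0,0,0],[0,0,0]], "gripper": [1,1,1,1,1,1,1,1,1,1,1,1]}}

```text
clock: 31.9
position: [490.5, 190.1, 50.1]
ee_rot: [0.493, 0.508, -0.507, -0.492]
contact_force: [-0.2, 0.1, 0.2]
gripper_width: 85.2
```

{"op": "jog_arm", "data": {"translation": [[0,0,0],[0,0,0],[0,0,0],[0,0,0],[0,0,0],[0,0,0],[0,0,0],[0,0,0],[0,0,0],[0,0,0],[0,0,0],[0,0,0]], "rot": [[0,0,0],[0,0,0],[0,0,0],[0,0,0],[0,0,0],[0,0,0],[0,0,0],[0,0,0],[0,0,0],[0,0,0],[0,0,0],[0,0,0]], "gripper": [0.85,0.75,0.7,0.65,0.6,0.5,0.4,0.3,0.2,0.1,0,0]}}

```text
clock: 33.1
position: [491.0, 190.3, 51.0]
ee_rot: [0.493, 0.508, -0.507, -0.492]
contact_force: [-0.0, -0.8, 5.1]
gripper_width: 55.1
```

{"op": "jog_arm", "data": {"translation": [[0,-0.1,0],[0,-0.25,0],[0,-0.5,0],[0,-0.75,0],[0,-1.0,0],[0,-1.3,0],[0,-1.6,0],[0,-1.9,0],[0,-2.2,0],[0,-2.5,0],[0,-2.8,0],[0,-3.1,0],[0,-3.4,0],[0,-3.7,0],[0,-3.95,0],[0,-4.15,0],[0,-4.3,0],[0,-4.35,0],[0,-4.35,0],[0,-4.35,0]], "rot": [[0,0,0],[0,0,0],[0,0,0],[0,0,0],[0,0,0],[0,0,0],[0,0,0],[0,0,0],[0,0,0],[0,0,0],[0,0,0],[0,0,0],[0,0,0],[0,0,0],[0,0,0],[0,0,0],[0,0,0],[0,0,0],[0,0,0],[0,0,0]], "gripper": [0,0,0,0,0,0,0,0,0,0,0,0,0,0,0,0,0,0,0,0]}}

```text
clock: 35.1
position: [490.0, 189.9, 267.8]
ee_rot: [0.493, 0.508, -0.507, -0.492]
contact_force: [-0.1, -0.0, -5.7]
gripper_width: 55.2
```

{"op": "jog_arm", "data": {"translation": [[0,0,0],[0,0,0],[0,0,0],[0,0,0],[0,0,0],[0,0,0],[0,0,0],[0,0,0]], "rot": [[0,0,0],[0,0,0],[0,0,0],[0,0,0],[0,0,0],[0,0,0],[0,0,0],[0,0,0]], "gripper": [0,0,0,0,0,0,0,0]}}

```text
clock: 35.9
position: [490.0, 189.9, 267.8]
ee_rot: [0.492, 0.508, -0.507, -0.492]
contact_force: [-0.4, 0.8, -4.2]
gripper_width: 54.9
```

```bash
python3 - <<'E'
from h import *
F=[]
for i in range(6):
    im=optics.get_image('wrist'); s=arm.read_state(); F.append(s['contact_force'])
p,r=pose(s); print(np.mean(F,0).round(2),p,r.as_matrix()[:,1].round(4),s['gripper_width'],s['clock'],abs(s['joint_vel']).max())
a=save('wrist','x.png')['frame']; b=save('scene','y.png')['frame'][30:280,110:410]
cv2.imwrite('pics/l7.png',np.hstack([cv2.resize(a,(400,300)),cv2.resize(b,(400,333))[:300]])[:,:,::-1])
E
```

```text
[ 0.21 -0.12 -5.12] [490.00739263 189.84986221 267.7641353 ] [ 1.1e-03  7.0e-04 -1.0e+00] 54.83142714500701 36.2 0.0019843966366296737
```

View pics/l7.png

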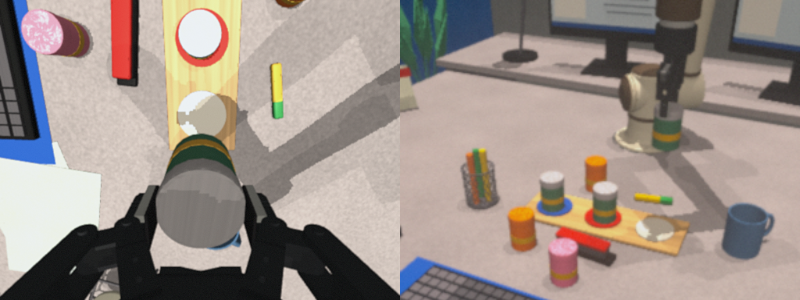

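The tin is held upright and still with its foot at about 233 mm. The other two stand on their coasters and nothing else has moved. Handing in.

```bash
python3 -c "
from bench import job_done,arm
print(job_done())"
```

```text
the job is handed in; nothing more can be done
None
```

I hefted the tins in the order red, white, blue, lifting each about 57 mm and setting it back upright on its own coaster. The measured weights were about 1.5 N for red, 4.9 N for white and 2.6 N for blue, so the tin on the white coaster is the heaviest.

I then lifted that tin again and handed in while holding it:

- **Held tin:** it read about 5.1 N in the gripper, upright and still over the white coaster. Its foot was about 233 mm above the desk, worked out from the tool height.
- **Time:** the clock stood at about 36 s of the allowed 67 s.
- **Other tins and bystanders:** the last pictures show the red and blue tins upright on their coasters. The mug, pen cup, stapler, marker and look-alike tins appear unmoved.

**What disagreed:**

- **Finger opening:** it read about 55 mm on the 58 mm tins, but nothing slipped.
- **Red tin:** the wrist still carried about 1.7 N when I let go of it, so it may have dropped a fraction of a millimetre. It stayed upright, and I lowered the other two slightly further.

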